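Level the workshop balance with two tins of screws

ROBOT

A 7-joint arm with a two-finger parallel gripper is mounted at the origin on the work surface. World frame = base frame: x ahead of the robot, y to its left, z up, the work surface at z = 0. Lengths are in m, angles in degrees, forces in N, time in s.
With the tool pointing down it reaches from about 0.425 to 0.875 m from the base axis. Payload 4.7 kg.
Tool frame: the origin (TCP) lies midway between the tips of the shut fingers; the grasp point (between the pads) lies 19 mm behind it; z points along the fingers, y is the direction in which the jaws open and shut (so a half turn about z gives the same grasp; the last joint's range is limited). The gripper opens to 87 mm and grips with 3 to 60 N. Pads are 19 mm wide; open, the fingers measure 117 mm over their backs; the gripper's body (75 mm by 190 mm) begins 51 mm behind the grasp point.
Start: joints at [-74.078, 18.392, -4.016, 83.108, 1.295, 78.541, -3.26], TCP at [0.17, 0.628, 0.223] pointing down, gripper open.
Joint ranges: [-163.93, 163.93], [-17.29, 119.83], [-79.2, 71.16], [3.27, 140.29], [-89.18, 269.18], [5.43, 117.66], [-154.24, 154.24]. Speed limits (degrees/s): [147.25, 147.25, 180, 180, 180, 180, 180].

INTERFACE

Orientations are given as [roll, pitch, yaw] about the fixed x, y, z axes, in that order (R = Rz(yaw) Ry(pitch) Rx(roll)).
In Python, from cell import env gives the robot as it stands.
- The arm moves only by the tool apply_moves, never from a script. Its argument "targets" is a list of rows, each a list of 2 entries, a list of its own where there are three numbers: the shift along the world's x, y, z in mm, then the turn, a rotation vector about the world's x, y, z in rad. A call has 1 to 8 rows; each row is the pose to reach, as a shift and turn from the pose commanded when the call began; what a row does not reach only later rows make up. A row lasts 1/10 s, in which the tool goes at most 50 mm and 8.59 degrees, less where a joint would pass 70% of its speed; a pose out of reach is approached as far as the arm can. A call with a gripper value outside its range is refused whole. "hand" is the finger opening in mm, from 0 to 87, set as the call begins (left out, the last holds). The fingers move at their own pace and stop on an object; "squeeze" is the grip in N (left out, the last holds). Time passes only in rows, so rows that repeat a pose let the fingers close. It gives the time, the measured TCP pose, the force and the opening at its end, in the units of the state.
- env.get_obs(): the state, without advancing time (a new reading comes with each control period).
- env.read_camera(name): name is "scene" or "top"; returns a dict with "image" (420x560x3 uint8, red, green, blue), "camera_matrix" (3x3 intrinsics, pixels), "camera_from_world" (4x4, takes a point from world to camera coordinates). Camera axes: x right, y down, z forward; pixel columns grow to the right and rows downward; lengths in m; the calibration is good to about 2 mm. A picture is of the moment at which its call begins. There is no depth.
- env.sign_off(): hands the job in, once; it reports no verdict.
Trained networks look in a picture, given as the dict that the camera call returned (one of the last four; its "shot" number tells which), for a name from the list of things; names that differ only in an ending like _2 or _b are one class to them, and where a whole thing is asked for, a point or a joint stands for the part that bears it (a point fixed in the world has none). Each returns a list of dicts, best first, with "conf" (0 to 1); they miss things now and then, are a little off and sometimes report something else, mostly with a low value. They report only what shows in the picture. A call takes as long as a camera call. They do not tell look-alikes from the thing itself.
- env.regions_of(picture, target): "region" (420x560 bool, what is visible of it) and "rect" ([left, top, right, bottom] in pixels, round what is visible of it).
The state is a dict: "time_s": time; "qpos": joint angles; "joint_velocities": joint speeds; "effort": joint torques, N m; "tool_pos": TCP position; "tool_rot": TCP orientation; "force": force on the tool from outside, world axes, zero at the start; "wrist_torque": the same for the moment, N m; "grip_width": finger opening in m.
Only numpy, scipy, OpenCV 4.12 (cv2) and the standard library are available. Lean on these libraries where they do the work, as an engineer would, in place of code of your own. Each camera call takes 0.05 s, during which the arm holds its last target. There are 200 camera calls.

TASK

Check the two red-lidded tins of screws against each other on the rocking balance: stand one tin upright in the pan at one end of the tray and the other in the pan at the other end, so that the tray comes to rest level with both aboard. Leave the green-lidded tin where it stands.

Things in the scene. Friction and masses are not known exactly. Their poses are not given: they have to be found in the camera images.
- tin_a: a round steel tin with a red lid and a pale paper band, 54 mm across (56 mm at the lid), 72 mm tall, about 250 g, standing on the bench; origin at the centre of its underside, z up its axis. The same as tin_b; either may go in either pan.
- tin_b: the other red-lidded tin, same size, and the same weight within a few per cent; origin at the centre of its underside, z up its axis. With one red tin aboard, the tray tips to its stop at 9 degrees, that pan 17 mm down and the other as much up; the second tin, set in the high pan, brings it back near level.
- tin_green: a tin of the same size with a green lid, nearly empty (about 100 g): not for the balance. Origin at the centre of its underside. The two red tins, this one and a black-capped amber jar (54 mm across, 80 mm tall) stand in a row nearer the robot than the balance, in any order, at least 100 mm apart centre to centre.
- tray: rocking steel tray on a fixed orange stand (cheeks beside its middle, 12 mm above the pivot). Origin on the pivot, 70 mm above the bench; own x = pivot axis, y along its 306 mm length, z normal to it. At each end, centred at y = +110 or -110 mm, x = 0, a square pan: floor at z = +6 mm, inside 78 x 78 mm, rim 4 mm thick, 12 mm high. A weak spring (1.4 N m/rad, damped) holds it level when empty.
Things that resemble listed ones, but are neither listed nor needed, are in the scene too. Leave any purple look-alike of the tin_a alone.

How it is judged (in metres and radians):
At the end, for the whole second after the job is handed in: One red tin stands in each pan (its underside on the pan floor, within 20 mm of the pan's centre each way), both upright within 10 degrees; the tray is level within 5 degrees and everything is at rest; the green tin is within 30 mm of where it started (((y of tin_a in the frame of tray between 0.09 and 0.13 m and x of tin_a in the frame of tray between -0.02 and 0.02 m and z of tin_a in the frame of tray between 0 and 0.014 m and y of tin_b in the frame of tray between -0.13 and -0.09 m and x of tin_b in the frame of tray between -0.02 and 0.02 m and z of tin_b in the frame of tray between 0 and 0.014 m) or (y of tin_a in the frame of tray between -0.13 and -0.09 m and x of tin_a in the frame of tray between -0.02 and 0.02 m and z of tin_a in the frame of tray between 0 and 0.014 m and y of tin_b in the frame of tray between 0.09 and 0.13 m and x of tin_b in the frame of tray between -0.02 and 0.02 m and z of tin_b in the frame of tray between 0 and 0.014 m)) and angle between tray's own z axis and vertical below 0.09 rad and angular speed of tray below 0.1 rad/s and angle between each of tin_a, tin_b's own z axis and vertical below 0.18 rad and linear speed of each of tin_a, tin_b below 0.03 m/s and distance of tin_green from where it was at the start of the episode below 0.03 m); the robot touches nothing.
It fails at once if the green-lidded tin is moved more than 30 mm (distance of tin_green from where it was at the start of the episode above 0.03 m).
It also fails if it takes over 58 s, if anything falls off the work surface, if the arm or the gripper's body presses on something with over 40 N, if the wrist force passes 120 N, or if a joint passes its speed limit or range.

## Working session

There is one attempt and no reset: what is moved stays moved. The work goes in short steps, Python scripts to look and compute and a tool call to move; the robot and the scene stay as the last step left them, time stands still between calls to the robot, and variables do not carry over. Pictures are saved under pics/ and viewed, about 8 in all and at most 12, crops included, and the job is handed in when it is done.

Besides the shell and the picture viewer there is one more tool, called as name(argument=value, ...), one argument or row to a line, values as JSON. apply_moves: Moves the arm, as the interface text tells. Its arguments: {"type":"object","properties":{"targets":{"type":"array","items":{"type":"array"}},"hand":{"type":"number"},"squeeze":{"type":"number"}},"required":["targets"]}

```bash
mkdir -p pics; ls; python3 - <<'E'
from cell import env
import cv2,numpy as np
o=env.get_obs();print(o['time_s'],o['tool_pos'],o['tool_rot'],o['grip_width'])
for n in("top","scene"):
    p=env.read_camera(n);cv2.imwrite(f'pics/{n}0.png',cv2.cvtColor(p['image'],cv2.COLOR_RGB2BGR))
    K=p['camera_matrix'];T=p['camera_from_world'];print(n,K.tolist(),np.round(T,4).tolist())
    for t in("tin_a","tin_green","tray"):
        for d in env.regions_of(p,t):
            r=d['region'];ys,xs=np.nonzero(r);print(t,round(d['conf'],2),np.round(d['rect'],1),'cen',xs.mean().round(1),ys.mean().round(1),'rgb',p['image'][r].mean(0).round())
E
```

```text
pics
0.0 [0.16936918 0.62697256 0.22145425] [-1.79890793e+02  6.79655533e-03  1.64890771e+02] 0.0872328343071254
top [[545.3456924039195, 0.0, 276.33660913163607], [0.0, 545.3456924039195, 210.37985728783661], [0.0, 0.0, 1.0]] [[-0.0153, -0.9998, -0.0145, -0.0523], [-0.9934, 0.0169, -0.1133, 0.5191], [0.1135, 0.0127, -0.9935, 1.0118], [0.0, 0.0, 0.0, 1.0]]
tin_a 0.95 [267.4 236.6 295.  270.7] cen 279.7 251.9 rgb [252.  67.  52.]
tin_a 0.94 [332.3 287.4 360.4 313. ] cen 346.1 297.7 rgb [183.  94. 223.]
tin_a 0.89 [404.4 228.  441.1 258.7] cen 420.3 243.2 rgb [163.  83. 198.]
tin_a 0.86 [384.5 271.7 419.6 306.6] cen 400.3 286.8 rgb [168.  86. 203.]
tin_a 0.77 [337.9 231.5 371.8 258.1] cen 355.2 242.6 rgb [241.  73.  62.]
tin_green 0.82 [189.2 235.9 223.5 265.8] cen 208.2 251.8 rgb [ 92. 210. 113.]
tray 0.78 [181.6 123.2 352.5 185.3] cen 264.3 152.6 rgb [212. 214. 212.]
scene [[422.7111513860311, 0.0, 281.1378507643419], [0.0, 422.7111513860311, 211.48202314204738], [0.0, 0.0, 1.0]] [[0.851, 0.5252, -0.0035, -0.4034], [0.3696, -0.6036, -0.7064, -0.1643], [-0.3732, 0.5998, -0.7078, 1.1278], [0.0, 0.0, 0.0, 1.0]]
tin_a 0.95 [166.8 215.6 199.2 260.5] cen 182.4 236.7 rgb [141.  70. 171.]
tin_a 0.69 [133.8 251.1 172.6 299.3] cen 152.6 273.2 rgb [145.  72. 178.]
tin_a 0.64 [151.5 288.2 188.8 330.1] cen 170.9 310.8 rgb [145.  72. 177.]
tin_a 0.56 [236.7 197.2 264.2 238.6] cen 250.5 216.6 rgb [211. 112.  99.]
tray 0.96 [267.3 175.9 391.3 297.5] cen 328.2 237.2 rgb [191. 194. 195.]
```

View pics/top0.png

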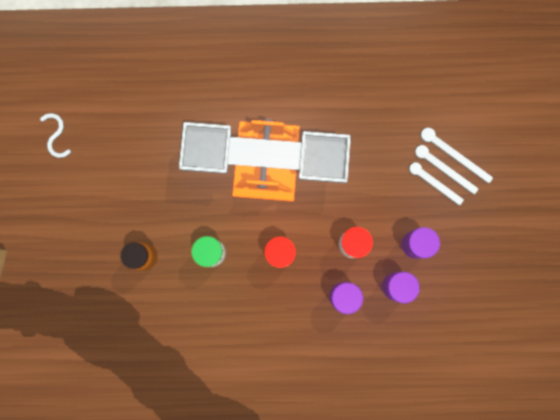

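View pics/scene0.png

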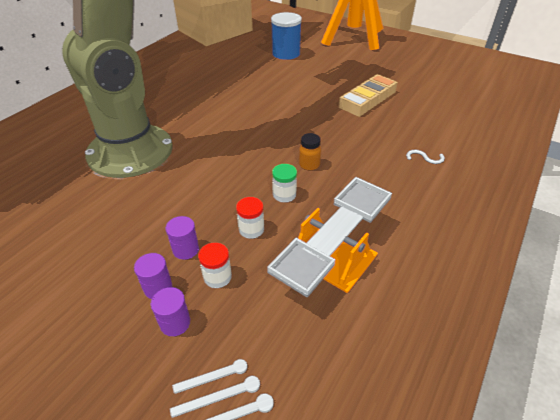

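The top view shows red lids at about (280,252) and (356,242), the green at (208,252) and the jar at (135,256). The three purple look-alikes are to the right, one of them close below the second red tin. The pans are at (206,147) and (325,157). The scene view agrees, with the tray level.

```bash
cat > h.py <<'E'
from cell import env
import cv2,numpy as np
def ray(p,uv,z):
    K=p['camera_matrix'];T=np.array(p['camera_from_world']);R=T[:3,:3];c=-R.T@T[:3,3]
    d=R.T@np.linalg.solve(K,[*uv,1]);return c+d*(z-c[2])/d[2]
def proj(p,X):
    T=np.array(p['camera_from_world']);v=p['camera_matrix']@(T[:3,:3]@X+T[:3,3]);return v[:2]/v[2]
def blobs(m,mn=60):
    n,l,s,c=cv2.connectedComponentsWithStats(m.astype(np.uint8));return [(l==i,s[i],c[i]) for i in range(1,n) if s[i][4]>mn]
def lids(p):
    h=cv2.cvtColor(p['image'],cv2.COLOR_RGB2HSV);H,S,V=[h[...,i].astype(int) for i in range(3)]
    out=[]
    for n,m in dict(red=((H<6)|(H>174))&(S>180)&(V>120),green=(H>45)&(H<75)&(S>150)&(V>80),purple=(H>130)&(H<150)&(S>120)&(V>80)).items():
        for b,s,c in blobs(m): out.append((n,s[4],c,b))
    return out
E
python3 - <<'E'
from h import *
p=env.read_camera("top");s=env.read_camera("scene")
for n,a,c,b in lids(p):
    (x,y),r=cv2.minEnclosingCircle(np.argwhere(b)[:,::-1].astype(np.float32));X=ray(p,(x,y),.072)
    print(n,a,c.round(1),(round(x,1),round(y,1)),round(r,1),'world',X.round(4),ray(p,c,.072).round(4),'scene',proj(s,X).round(1))
for n,a,c,b in lids(s):print('scene',n,a,c.round(1))
# pans: bright grey
h=cv2.cvtColor(p['image'],cv2.COLOR_RGB2HSV);m=(h[...,1]<40)&(h[...,2]>110)
for b,st,c in blobs(m,200):
    q=cv2.minAreaRect(np.argwhere(b)[:,::-1].astype(np.float32));print('grey',st,c.round(1),q)
    if 100<c[1]<200 and 170<c[0]<360:
        bp=cv2.boxPoints(q)
        W=np.array([ray(p,u,.085) for u in bp]);print(W.round(4),W.mean(0).round(4))
env.get_obs
E
```

```text
red 744 [357.3 241.6] (356.9, 241.6) 15.9 world [ 0.4538 -0.2065  0.072 ] [ 0.4538 -0.2071  0.072 ] scene [213.2 253.1]
red 785 [279.6 251.6] (279.6, 251.6) 15.8 world [ 0.4379 -0.066   0.072 ] [ 0.4379 -0.066   0.072 ] scene [249.4 205. ]
green 614 [206.2 251.1] (206.2, 251.0) 14.1 world [0.441  0.0673 0.072 ] [0.441  0.0673 0.072 ] scene [284.2 170.3]
purple 885 [420.9 243. ] (420.8, 244.0) 18.3 world [ 0.4476 -0.3218  0.072 ] [ 0.4494 -0.3221  0.072 ] scene [168.  296.7]
purple 878 [401.  286.8] (400.5, 287.0) 18.0 world [ 0.3711 -0.282   0.072 ] [ 0.3714 -0.2828  0.072 ] scene [151.5 262.1]
purple 790 [346.2 297.5] (346.0, 297.7) 16.2 world [ 0.3535 -0.1838  0.072 ] [ 0.3538 -0.1841  0.072 ] scene [180.2 224.9]
scene red 469 [249.3 207.2]
scene red 630 [213. 255.]
scene green 345 [284.1 172.6]
scene purple 1050 [182.2 237.1]
scene purple 2534 [162.4 294.2]
grey [   0    0  424   10 2276] [149.8   2.9] ((211.5, 4.5), (9.0, 423.0), 90.0)
grey [ 40 113  31  45 378] [ 55.  135.2] ((54.92146301269531, 135.1331787109375), (45.88385009765625, 21.27086639404297), 75.52970886230469)
grey [ 179  122  172   61 6696] [264.6 152.2] ((264.463134765625, 152.90574645996094), (169.1207733154297, 52.2391242980957), 5.19442892074585)
[[ 0.5867  0.1172  0.085 ]
 [ 0.684   0.109   0.085 ]
 [ 0.6492 -0.2003  0.085 ]
 [ 0.553  -0.1888  0.085 ]] [ 0.6182 -0.0407  0.085 ]
grey [421 128  72  55 711] [454.  153.7] ((455.3780822753906, 156.40243530273438), (85.11470031738281, 13.899465560913086), 38.65980911254883)
grey [415 145  63  49 612] [444.3 168.1] ((445.21954345703125, 170.47561645507812), (74.0263671875, 12.962423324584961), 38.65980911254883)
grey [409 162  54  43 518] [434.4 182.6] ((435.2561340332031, 184.3048858642578), (63.562721252441406, 11.713034629821777), 38.65980529785156)
```

```bash
cat >> h.py <<'E'
from scipy.optimize import minimize
def fit_tray(P,masks,x0,rim=.018,bot=.0):
    def hull(p,q,s,f=8):
        x,y,w,t=q;pts=[]
        R=np.array([[np.cos(w),-np.sin(w),0],[np.sin(w),np.cos(w),0],[0,0,1]])@cv2.Rodrigues(np.array([t,0.,0]))[0]
        for a in(-.043,.043):
            for b in(s*.110-.043,s*.110+.043):
                for z in(bot,rim): pts.append(proj(p,R@[a,b,z]+[x,y,.07]))
        return cv2.convexHull(np.round(np.array(pts)*16).astype(np.int32))
    def cost(q):
        J=0
        for p,m in zip(P,masks):
            c=np.zeros(m.shape,np.uint8)
            for s in(1,-1): cv2.fillConvexPoly(c,hull(p,q,s),255,cv2.LINE_AA,4)
            # ignore middle plate
            mid=np.zeros(m.shape,np.uint8)
            ca=np.array([q[0],q[1],.076]);d=np.array([-np.sin(q[2]),np.cos(q[2]),0]);e=np.array([d[1],-d[0],0])
            pp=[proj(p,ca+a*d*.066+b*e*.05) for a,b in((1,1),(1,-1),(-1,-1),(-1,1))]
            cv2.fillConvexPoly(mid,np.round(pp).astype(np.int32),1)
            J+=(np.abs(c/255.-m)*(mid==0)).sum()
        return J
    sim=np.array([x0]+[np.add(x0,d) for d in np.diag([.01,.01,.06,.03])])
    r=minimize(cost,x0,method='Nelder-Mead',options=dict(initial_simplex=sim,xatol=1e-5,fatol=.1,maxiter=400));return r.x,r.fun
def traymask(p):
    best=max(env.regions_of(p,"tray"),key=lambda d:d['conf']);return best['region'].astype(float)
E
python3 - <<'E'
from h import *
p=env.read_camera("top");s=env.read_camera("scene")
m=[traymask(p),traymask(s)]
h=cv2.cvtColor(p['image'],cv2.COLOR_RGB2HSV);g=(h[...,1]<40)&(h[...,2]>110)
gm=[b for b,st,c in blobs(g,200) if st[4]>6000][0].astype(float)
for rim in(.012,.018):
    for P,M,n in(([p],[m[0]],'top'),([p],[gm],'topgrey'),([s],[m[1]],'scene'),([p,s],m,'both'),([p,s],[gm,m[1]],'bothgrey')):
        q,f=fit_tray(P,M,[.618,-.04,-.1,0.],rim);print(rim,n,q.round(4),round(f))
a,_=fit_tray([p,s],[gm,m[1]],[.618,-.04,-.1,0.],.018)
im=cv2.cvtColor(p['image'],cv2.COLOR_RGB2BGR);w=a[2]
for k in(110,-110):
    X=np.array([a[0]-np.sin(w)*k/1000,a[1]+np.cos(w)*k/1000,.076]);print(X.round(4));u=proj(p,X)
    cv2.circle(im,tuple(int(v) for v in u.round()),2,(0,0,255),-1)
cv2.imwrite('pics/c1.png',cv2.resize(im[100:320,170:450],None,fx=2.8,fy=2.7))
E
```

```text
0.012 top [ 0.6207 -0.041  -0.096   0.0094] 139
0.012 topgrey [ 0.6218 -0.041  -0.0961  0.0114] 106
0.012 scene [ 0.6201 -0.0394 -0.1015  0.0013] 116
0.012 both [ 0.6205 -0.0404 -0.0995 -0.0058] 280
0.012 bothgrey [ 0.6214 -0.0403 -0.1006 -0.0045] 285
0.018 top [ 0.6202 -0.0408 -0.0969  0.0082] 192
0.018 topgrey [ 0.6211 -0.0411 -0.0962  0.0072] 147
0.018 scene [ 0.6204 -0.0414 -0.0876 -0.0219] 187
0.018 both [ 0.6203 -0.0409 -0.0965 -0.0166] 397
0.018 bothgrey [ 0.621  -0.0412 -0.0988 -0.0186] 345
[0.6319 0.0683 0.076 ]
[ 0.6102 -0.1506  0.076 ]
```

View pics/c1.png

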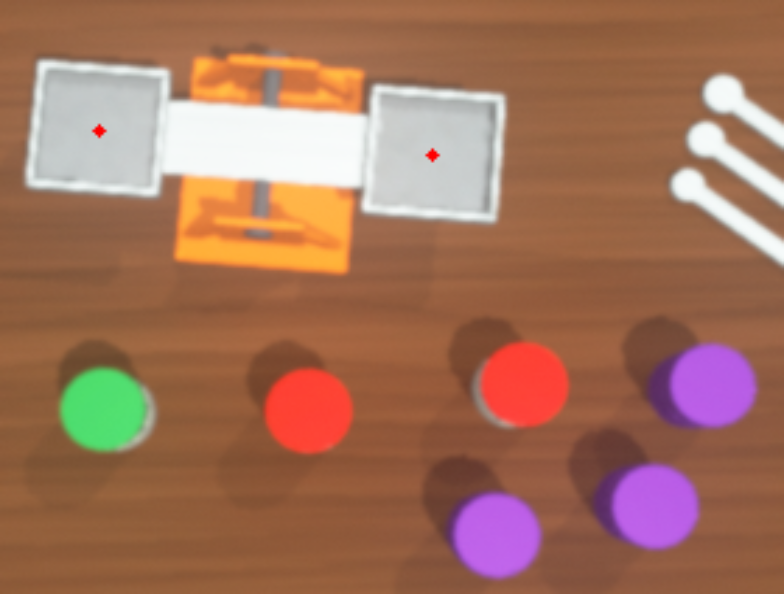

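The crop shows the pan-centre marks sitting in the pans. Pan centres are about (0.631, 0.069) and (0.610, -0.150), with the tray yawed -5.6°. I'll grip with the jaws along the tray's x axis, so a tipping tray doesn't push the tin into a finger.

apply_moves(
  targets=[
    [[30, -38, 0], [0, 0, -0.14]],
    [[60, -76, 0], [0, 0, -0.28]],
    [[90, -114, 0], [0, 0, -0.42]],
    [[120, -152, 0], [0, 0, -0.56]],
    [[150, -190, 0], [0, 0, -0.7]],
    [[180, -228, 0], [0, 0, -0.84]],
    [[210, -266, 0], [0, 0, -0.98]],
    [[240, -304, 0], [0, 0, -1.12]],
  ],
  hand=78,
  squeeze=25,
)

```text
time_s: 1.5
tool_pos: [0.4105, 0.3219, 0.223]
tool_rot: [180.0, -0.0, 100.4]
force: [0.1, 1.0, 0.1]
grip_width: 0.0779
```

apply_moves(
  targets=[
    [[12, -48, 0], [0, 0, -0.04]],
    [[18, -97, 0], [0, 0, -0.08]],
    [[24, -145, 0], [0, 0, -0.12]],
    [[28, -194, 0], [0, 0, -0.16]],
    [[28, -242, 0], [0, 0, -0.2]],
    [[28, -291, 0], [0, 0, -0.24]],
    [[28, -340, 0], [0, 0, -0.285]],
    [[28, -389, 0], [0, 0, -0.285]],
  ],
)

```text
time_s: 2.3
tool_pos: [0.4373, -0.0674, 0.223]
tool_rot: [179.9, -0.1, 84.3]
force: [0.1, 0.3, 0.2]
grip_width: 0.078
```

apply_moves(
  targets=[
    [[0, 0, -30], [0, 0, 0]],
    [[0, 0, -60], [0, 0, 0]],
    [[0, 0, -80], [0, 0, 0]],
    [[0, 0, -100], [0, 0, 0]],
    [[0, 0, -110], [0, 0, 0]],
    [[0, 0, -110], [0, 0, 0]],
  ],
)

```text
time_s: 2.9
tool_pos: [0.4366, -0.0655, 0.1117]
tool_rot: [-179.9, 0.0, 84.4]
force: [-0.1, -0.4, 0.5]
grip_width: 0.0779
```

apply_moves(
  targets=[
    [[1, 0, -25], [0, 0, 0]],
    [[1, 0, -50], [0, 0, 0]],
    [[1, 0, -65], [0, 0, 0]],
    [[1, 0, -76], [0, 0, 0]],
    [[1, 0, -76], [0, 0, 0]],
    [[1, 0, -76], [0, 0, 0]],
  ],
)

```text
time_s: 3.5
tool_pos: [0.4393, -0.0655, 0.0374]
tool_rot: [179.9, -0.0, 84.4]
force: [-0.7, -0.1, 0.1]
grip_width: 0.078
```

apply_moves(
  targets=[
    [[0, 0, 0], [0, 0, 0]],
    [[0, 0, 0], [0, 0, 0]],
    [[0, 0, 0], [0, 0, 0]],
    [[0, 0, 0], [0, 0, 0]],
    [[0, 0, 0], [0, 0, 0]],
    [[0, 0, 0], [0, 0, 0]],
    [[0, 0, 0], [0, 0, 0]],
    [[0, 0, 0], [0, 0, 0]],
  ],
  hand=45,
  squeeze=25,
)

```text
time_s: 4.3
tool_pos: [0.4385, -0.0654, 0.0369]
tool_rot: [-180.0, -0.0, 84.4]
force: [-2.3, 0.1, 5.2]
grip_width: 0.0538
```

apply_moves(
  targets=[
    [[0, 0, 20], [0, 0, 0]],
    [[0, 0, 45], [0, 0, 0]],
    [[0, 0, 75], [0, 0, 0]],
    [[0, 0, 105], [0, 0, 0]],
    [[0, 0, 120], [0, 0, 0]],
    [[0, 0, 120], [0, 0, 0]],
  ],
)

```text
time_s: 4.9
tool_pos: [0.44, -0.0655, 0.1581]
tool_rot: [179.8, -0.1, 84.4]
force: [0.8, 0.1, -2.2]
grip_width: 0.0535
```

apply_moves(
  targets=[
    [[30, 20, 0], [0, 0, 0]],
    [[65, 45, 0], [0, 0, 0]],
    [[100, 70, 0], [0, 0, 0]],
    [[135, 94, 0], [0, 0, 0]],
    [[165, 115, 0], [0, 0, 0]],
    [[185, 129, 0], [0, 0, 0]],
    [[192, 134, 0], [0, 0, 0]],
    [[192, 134, 0], [0, 0, 0]],
  ],
)

```text
time_s: 5.7
tool_pos: [0.6299, 0.0689, 0.1542]
tool_rot: [-179.8, 0.1, 84.4]
force: [-0.7, -0.4, -2.8]
grip_width: 0.0536
```

apply_moves(
  targets=[
    [[0, 0, -10], [0, 0, 0]],
    [[0, 0, -20], [0, 0, 0]],
    [[0, 0, -25], [0, 0, 0]],
    [[0, 0, -25], [0, 0, 0]],
    [[0, 0, -25], [0, 0, 0]],
  ],
)

```text
time_s: 6.2
tool_pos: [0.6303, 0.0683, 0.1317]
tool_rot: [180.0, -0.0, 84.4]
force: [0.5, 0.3, -2.6]
grip_width: 0.0535
```

```bash
python3 - <<'E'
from h import *
o=env.get_obs();print(o['time_s'],o['tool_pos'],o['force'])
s=env.read_camera("scene");t=env.read_camera("top")
a=cv2.resize(s['image'][150:310,190:410],(550,400));b=cv2.resize(t['image'][80:280,150:400],(250,200))
c=np.zeros((400,800,3),np.uint8);c[:,:550]=a;c[:200,550:]=b
cv2.imwrite('pics/d1.png',cv2.cvtColor(c,cv2.COLOR_RGB2BGR))
E
```

```text
6.2 [0.63029023 0.06826705 0.13166841] [ 0.4606879   0.29702672 -2.57841237]
```

View pics/d1.png

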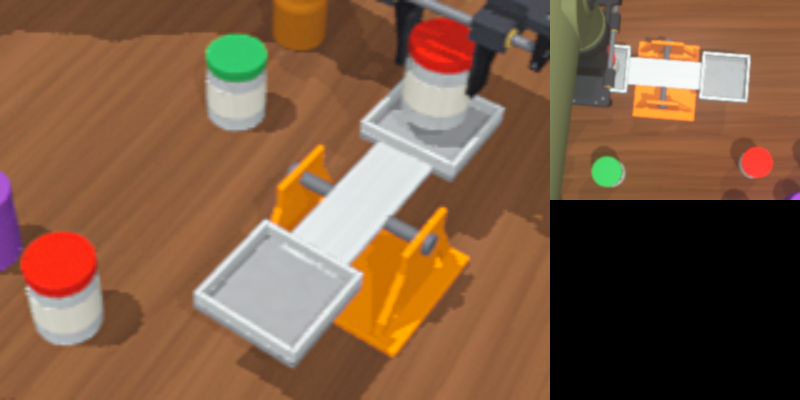

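The tin hangs upright and centred over the far pan, and the tray is still level. Next I lower it to about 10 mm past first contact so the tray tips under control.

apply_moves(
  targets=[
    [[0, 0, -6], [0, 0, 0]],
    [[0, 0, -12], [0, 0, 0]],
    [[0, 0, -17], [0, 0, 0]],
    [[0, 0, -20], [0, 0, 0]],
    [[0, 0, -23], [0, 0, 0]],
    [[0, 0, -26], [0, 0, 0]],
    [[0, 0, -28], [0, 0, 0]],
    [[0, 0, -28], [0, 0, 0]],
  ],
)

```text
time_s: 7.1
tool_pos: [0.6304, 0.0686, 0.1034]
tool_rot: [-180.0, 0.0, 84.4]
force: [0.3, 1.0, -1.7]
grip_width: 0.0534
```

apply_moves(
  targets=[
    [[0, 0, -2], [0, 0, 0]],
    [[0, 0, -4], [0, 0, 0]],
    [[0, 0, -4], [0, 0, 0]],
    [[0, 0, -4], [0, 0, 0]],
  ],
)

```text
time_s: 7.5
tool_pos: [0.6307, 0.0685, 0.0997]
tool_rot: [180.0, 0.0, 84.4]
force: [-0.7, 1.2, -0.3]
grip_width: 0.0535
```

apply_moves(
  targets=[
    [[0, 0, -2], [0, 0, 0]],
    [[0, 0, -2], [0, 0, 0]],
    [[0, 0, -2], [0, 0, 0]],
    [[0, 0, -2], [0, 0, 0]],
    [[0, 0, -2], [0, 0, 0]],
    [[0, 0, -2], [0, 0, 0]],
  ],
  hand=80,
)

```text
time_s: 8.1
tool_pos: [0.6306, 0.0685, 0.0976]
tool_rot: [180.0, 0.0, 84.4]
force: [-0.0, -0.4, 0.9]
grip_width: 0.0794
```

apply_moves(
  targets=[
    [[0, 0, 15], [0, 0, 0]],
    [[0, 0, 40], [0, 0, 0]],
    [[0, 0, 80], [0, 0, 0]],
    [[0, 0, 120], [0, 0, 0]],
    [[-20, -30, 120], [0, 0, 0]],
    [[-45, -70, 120], [0, 0, 0]],
    [[-70, -110, 120], [0, 0, 0]],
    [[-95, -150, 120], [0, 0, 0]],
  ],
)

```text
time_s: 8.9
tool_pos: [0.5347, -0.0832, 0.2189]
tool_rot: [179.9, -0.0, 84.4]
force: [-0.2, -0.5, 0.2]
grip_width: 0.08
```

apply_moves(
  targets=[
    [[-20, -30, 0], [0, 0, 0]],
    [[-45, -65, 0], [0, 0, 0]],
    [[-65, -100, 0], [0, 0, 0]],
    [[-80, -125, 0], [0, 0, 0]],
    [[-80, -125, 0], [0, 0, 0]],
  ],
)

```text
time_s: 9.4
tool_pos: [0.4531, -0.2116, 0.2191]
tool_rot: [179.9, -0.0, 83.9]
force: [-0.0, 0.5, 0.2]
grip_width: 0.0802
```

```bash
python3 - <<'E'
from h import *
o=env.get_obs();print(o['time_s'],o['tool_pos'],o['force'])
s=env.read_camera("scene");t=env.read_camera("top")
a=cv2.resize(s['image'][150:310,190:410],(550,400));b=cv2.resize(t['image'][80:280,150:400],(250,200))
c=np.zeros((400,800,3),np.uint8);c[:,:550]=a;c[:200,550:]=b
cv2.imwrite('pics/d2.png',cv2.cvtColor(c,cv2.COLOR_RGB2BGR))
for p in(t,s):
  for n,ar,cc,b in lids(p): print(n,ar,cc.round(1),ray(p,cc,.072).round(4))
E
```

```text
9.4 [ 0.45307392 -0.21157443  0.21905998] [-0.01195391  0.47468261  0.21387363]
red 704 [195.1 141.4] [0.6449 0.088  0.072 ]
red 334 [350.4 240.6] [ 0.4558 -0.1948  0.072 ]
green 617 [206.1 250.9] [0.4413 0.0676 0.072 ]
purple 643 [343.8 298.3] [ 0.3525 -0.1797  0.072 ]
red 420 [367.6 179.2] [0.6134 0.1369 0.072 ]
red 626 [213.  255.1] [ 0.4564 -0.2103  0.072 ]
green 346 [284.1 172.7] [0.4451 0.0602 0.072 ]
purple 1049 [182.2 237.1] [ 0.3784 -0.2062  0.072 ]
purple 2533 [162.4 294.2] [ 0.436 -0.323  0.072]
```

View pics/d2.png

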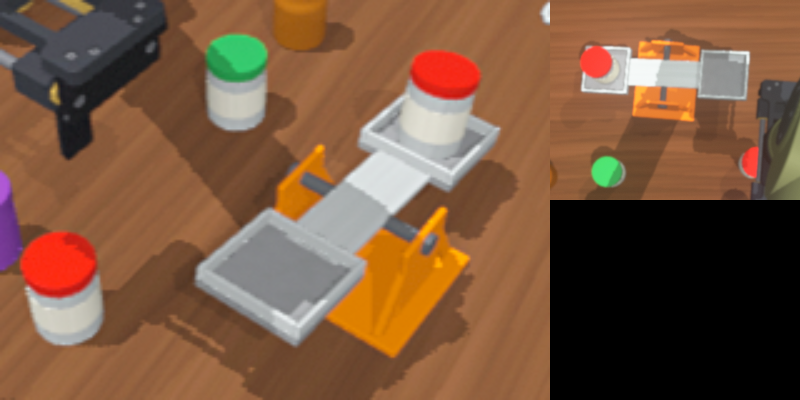

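The first tin stands in the +y pan, that pan is down at the stop, and the green tin hasn't moved. Now the second tin.

apply_moves(
  targets=[
    [[0, 0, -20], [0, 0, 0]],
    [[0, 0, -50], [0, 0, 0]],
    [[0, 0, -80], [0, 0, 0]],
    [[0, 0, -105], [0, 0, 0]],
    [[0, 0, -105], [0, 0, 0]],
    [[0, 0, -105], [0, 0, 0]],
  ],
)

```text
time_s: 10.1
tool_pos: [0.4562, -0.2058, 0.1131]
tool_rot: [-180.0, 0.0, 84.5]
force: [1.5, -0.9, 0.3]
grip_width: 0.0799
```

```bash
python3 - <<'E'
from h import *
for i in range(3):
    t=env.read_camera("top");o=env.get_obs();print(o['tool_pos'],o['tool_rot'])
print(ray(t,(195.1,141.4),.13), 'expect .633 .079')
s=env.read_camera("scene");print(ray(s,(367.6,178.2),.127))
E
```

```text
[ 0.45680448 -0.20620964  0.11387097] [1.79905697e+02 2.64379041e-02 8.44565322e+01]
[ 0.45700215 -0.20642509  0.11419303] [1.79854469e+02 1.55466789e-02 8.44420091e+01]
[ 0.45696759 -0.20654329  0.11421918] [1.79834353e+02 4.40577594e-03 8.44243211e+01]
[0.63062278 0.07845514 0.13      ] expect .633 .079
[0.6313372  0.07638684 0.127     ]
```

apply_moves(
  targets=[
    [[-3, 0, -20], [0, 0, 0]],
    [[-3, 0, -45], [0, 0, 0]],
    [[-3, 0, -65], [0, 0, 0]],
    [[-3, 0, -77], [0, 0, 0]],
    [[-3, 0, -77], [0, 0, 0]],
    [[-3, 0, -77], [0, 0, 0]],
  ],
)

```text
time_s: 10.9
tool_pos: [0.4532, -0.2068, 0.0364]
tool_rot: [179.9, 0.0, 84.4]
force: [0.3, 0.3, 0.4]
grip_width: 0.0799
```

apply_moves(
  targets=[
    [[0, 0, 0], [0, 0, 0]],
    [[0, 0, 0], [0, 0, 0]],
    [[0, 0, 0], [0, 0, 0]],
    [[0, 0, 0], [0, 0, 0]],
    [[0, 0, 0], [0, 0, 0]],
    [[0, 0, 0], [0, 0, 0]],
    [[0, 0, 0], [0, 0, 0]],
    [[0, 0, 0], [0, 0, 0]],
  ],
  hand=45,
)

```text
time_s: 11.7
tool_pos: [0.4529, -0.2065, 0.0359]
tool_rot: [180.0, -0.0, 84.4]
force: [-0.6, 0.2, 4.5]
grip_width: 0.0534
```

apply_moves(
  targets=[
    [[0, 0, 20], [0, 0, 0]],
    [[0, 0, 45], [0, 0, 0]],
    [[0, 0, 75], [0, 0, 0]],
    [[0, 0, 105], [0, 0, 0]],
    [[0, 0, 125], [0, 0, 0]],
    [[0, 0, 125], [0, 0, 0]],
    [[0, 0, 125], [0, 0, 0]],
  ],
)

```text
time_s: 12.4
tool_pos: [0.4519, -0.2061, 0.1595]
tool_rot: [-179.9, -0.0, 84.4]
force: [-0.3, 0.0, -3.5]
grip_width: 0.0535
```

apply_moves(
  targets=[
    [[25, 9, 15], [0, 0, 0]],
    [[60, 21, 15], [0, 0, 0]],
    [[95, 34, 15], [0, 0, 0]],
    [[130, 46, 15], [0, 0, 0]],
    [[150, 54, 15], [0, 0, 0]],
    [[157, 56, 15], [0, 0, 0]],
    [[157, 56, 15], [0, 0, 0]],
    [[157, 56, 15], [0, 0, 0]],
  ],
)

```text
time_s: 13.2
tool_pos: [0.6077, -0.1518, 0.1745]
tool_rot: [-179.9, 0.0, 84.3]
force: [-0.6, 0.3, -1.7]
grip_width: 0.0533
```

```bash
python3 - <<'E'
from h import *
o=env.get_obs();print(o['time_s'],o['tool_pos'],o['force'])
s=env.read_camera("scene")
cv2.imwrite('pics/d3.png',cv2.cvtColor(cv2.resize(s['image'][150:310,190:410],(660,480)),cv2.COLOR_RGB2BGR))
E
```

```text
13.2 [ 0.60767242 -0.1518162   0.17448366] [-0.56446009  0.334251   -1.74328594]
```

View pics/d3.png

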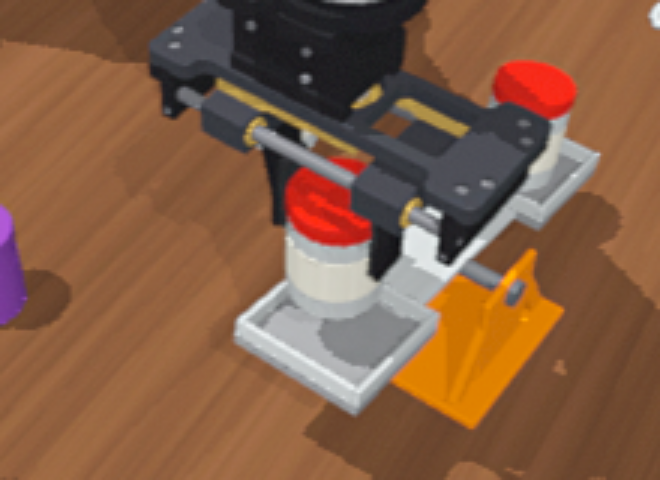

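The tin is upright over the high pan and clear of its rim. I'll lower it gently to the level height.

apply_moves(
  targets=[
    [[0, 0, -12], [0, 0, 0]],
    [[0, 0, -24], [0, 0, 0]],
    [[0, 0, -32], [0, 0, 0]],
    [[0, 0, -37], [0, 0, 0]],
    [[0, 0, -40], [0, 0, 0]],
    [[0, 0, -43], [0, 0, 0]],
    [[0, 0, -46], [0, 0, 0]],
    [[0, 0, -48], [0, 0, 0]],
  ],
)

```text
time_s: 14.05
tool_pos: [0.6098, -0.1507, 0.1277]
tool_rot: [180.0, 0.0, 84.4]
force: [0.4, 0.4, -0.6]
grip_width: 0.0532
```

apply_moves(
  targets=[
    [[0, 0, -2], [0, 0, 0]],
    [[0, 0, -4], [0, 0, 0]],
    [[0, 0, -6], [0, 0, 0]],
    [[0, 0, -8], [0, 0, 0]],
    [[0, 0, -10], [0, 0, 0]],
    [[0, 0, -12], [0, 0, 0]],
    [[0, 0, -13], [0, 0, 0]],
    [[0, 0, -13], [0, 0, 0]],
  ],
)

```text
time_s: 14.85
tool_pos: [0.6095, -0.1505, 0.1145]
tool_rot: [180.0, 0.0, 84.4]
force: [-0.6, -0.9, -1.2]
grip_width: 0.0538
```

```bash
python3 - <<'E'
from h import *
o=env.get_obs();print(o['time_s'],o['tool_pos'],o['force'])
s=env.read_camera("scene")
cv2.imwrite('pics/d4.png',cv2.cvtColor(cv2.resize(s['image'][150:310,190:410],(660,480)),cv2.COLOR_RGB2BGR))
E
```

```text
14.85 [ 0.60954398 -0.1505055   0.11449009] [-0.63577694 -0.92345597 -1.24071689]
```

View pics/d4.png

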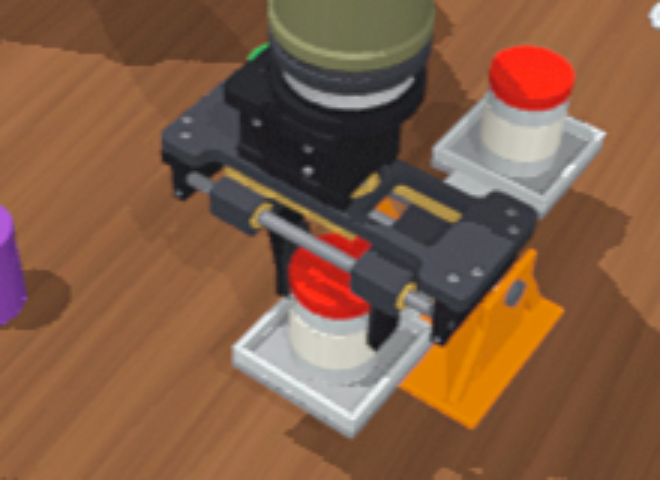

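The tray is nearly level with both tins in their pans, so I'm releasing now.

apply_moves(
  targets=[
    [[0, 0, -2], [0, 0, 0]],
    [[0, 0, -2], [0, 0, 0]],
    [[0, 0, -2], [0, 0, 0]],
    [[0, 0, -2], [0, 0, 0]],
  ],
)

```text
time_s: 15.3
tool_pos: [0.6095, -0.1505, 0.1126]
tool_rot: [180.0, -0.0, 84.4]
force: [-0.0, -0.8, -0.2]
grip_width: 0.0534
```

apply_moves(
  targets=[
    [[0, 0, 0], [0, 0, 0]],
    [[0, 0, 0], [0, 0, 0]],
    [[0, 0, 0], [0, 0, 0]],
    [[0, 0, 0], [0, 0, 0]],
    [[0, 0, 0], [0, 0, 0]],
    [[0, 0, 0], [0, 0, 0]],
  ],
  hand=80,
)

```text
time_s: 15.9
tool_pos: [0.6095, -0.1504, 0.1126]
tool_rot: [180.0, -0.0, 84.4]
force: [-0.3, 0.8, -0.9]
grip_width: 0.0795
```

apply_moves(
  targets=[
    [[0, 0, 15], [0, 0, 0]],
    [[0, 0, 40], [0, 0, 0]],
    [[0, 0, 80], [0, 0, 0]],
    [[0, 0, 120], [0, 0, 0]],
    [[-20, -25, 120], [0, 0, 0]],
    [[-45, -60, 120], [0, 0, 0]],
    [[-70, -95, 120], [0, 0, 0]],
    [[-95, -130, 120], [0, 0, 0]],
  ],
)

```text
time_s: 16.7
tool_pos: [0.5136, -0.2819, 0.234]
tool_rot: [179.9, 0.0, 84.4]
force: [0.6, 0.6, 0.7]
grip_width: 0.0802
```

apply_moves(
  targets=[
    [[-10, -40, 0], [0, 0, 0]],
    [[-20, -80, 0], [0, 0, 0]],
    [[-20, -100, 0], [0, 0, 0]],
    [[-20, -100, 0], [0, 0, 0]],
    [[-20, -100, 0], [0, 0, 0]],
    [[-20, -100, 0], [0, 0, 0]],
    [[-20, -100, 0], [0, 0, 0]],
    [[-20, -100, 0], [0, 0, 0]],
  ],
)

```text
time_s: 17.5
tool_pos: [0.4952, -0.3793, 0.2327]
tool_rot: [180.0, -0.0, 84.5]
force: [0.3, -0.8, -0.3]
grip_width: 0.08
```

```bash
python3 - <<'E'
from h import *
o=env.get_obs();print(o['time_s'],o['tool_pos'],o['force'])
t=env.read_camera("top");s=env.read_camera("scene")
a=cv2.resize(s['image'][150:310,190:410],(550,400));b=cv2.resize(t['image'][80:280,150:400],(250,200))
c=np.zeros((400,800,3),np.uint8);c[:,:550]=a;c[:200,550:]=b
cv2.imwrite('pics/d5.png',cv2.cvtColor(c,cv2.COLOR_RGB2BGR))
for n,ar,cc,b in lids(t): print(n,ar,cc.round(1),ray(t,cc,.148 if n=='red' else .072).round(4))
for n,ar,cc,b in lids(s): print('scene',n,ar,cc.round(1))
for X in([.6319,.0683,.148],[.6102,-.1506,.148]): print('expect scene lid',proj(s,np.array(X)).round(1))
E
```

```text
17.5 [ 0.49517876 -0.37930348  0.23272376] [ 0.2995755  -0.78854078 -0.32701477]
red 667 [199.4 139.7] [0.629  0.0681 0.148 ]
red 688 [326.8 148.6] [ 0.6093 -0.1502  0.148 ]
green 580 [206.2 251.2] [0.4408 0.0674 0.072 ]
purple 885 [420.9 243. ] [ 0.4494 -0.322   0.072 ]
purple 879 [400.9 286.8] [ 0.3714 -0.2828  0.072 ]
purple 796 [346.2 297.4] [ 0.354  -0.1841  0.072 ]
scene red 491 [366.5 175. ]
scene red 730 [301.9 242. ]
scene green 348 [284.1 172.6]
scene purple 225 [181. 222.]
scene purple 1286 [171.3 312.5]
expect scene lid [367.7 172.4]
expect scene lid [302.8 240. ]
```

View pics/d5.png

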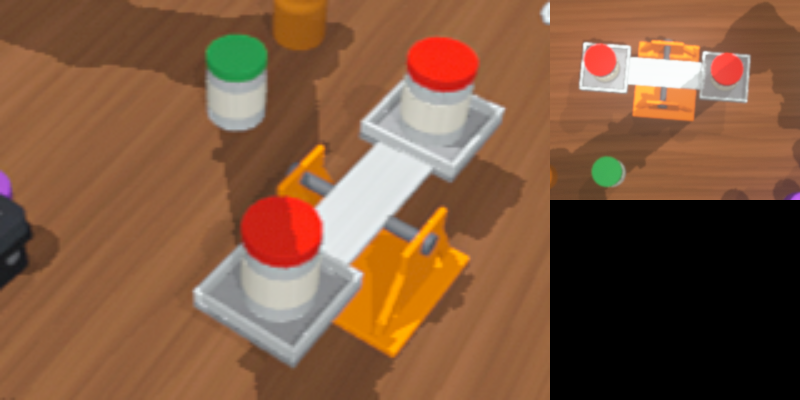

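Both tins stand upright in their pans and the tray is level. Each lid is within about 3 mm of where a level tray would put it, and the green tin is unmoved, so I'm handing in.

```bash
python3 - <<'E'
from h import *
t=env.read_camera("top")
print([c.round(1).tolist() for n,a,c,b in lids(t) if n=='red'])
print(env.sign_off())
E
```

```text
[[199.5, 139.7], [326.9, 148.6]]
the job is handed in; nothing more can be done
None
```

I stood one red tin upright in each pan, backed the gripper well clear, and handed the job in at about 17.6 s.

- **Tins:** the last pictures show both lids within about 3 mm of the pan centres, at the height a level tray would give. Between the last two pictures the lids stayed within 0.1 pixel, so everything looked at rest.
- **Tray:** it looked level by eye and by lid position; I did not measure the final tilt angle separately.
- **Green tin:** it is within about 1 mm of where it started. The purple look-alikes and the jar were not touched.
- **Checks:** none failed. The only disagreement was camera against arm position, about 2–3 mm, well inside the 20 mm allowance. `sign_off` gave no verdict.

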